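# Trace the hump template with the small-footed stylus

### The job

Take the tracing stylus with the small foot, stand it against the profiled edge of the sprung template at the end with the post, and trace the edge round the hump to the flat at the other end, keeping it lightly pressed against the edge all the way (the template gives a little). Leave the stylus standing upright there, and leave the wide-footed stylus where it is.

Things in the scene. Friction and masses are not known exactly. Their poses are not given: they have to be found in the camera images.
- stylus_mid (a point): Small-footed stylus, loose, 0.2-0.4 kg, upright on the bench at the template's post end: round steel foot 36 mm wide, 32 tall; round black handle 22 wide; 88 mm tall in all. Point: on its axis, mid-handle, 60 mm above its underside; z up. Touching the edge, its axis passes (template x, y in mm, same for -y) -18 92, -18 75, -23 60, -30 45, -37 30, -41 15, -43 0. Trace from y +92 to -92.
- wide_stylus_mid (a point): Bystander, leave alone: the wide-footed stylus, steel foot 60 mm across, black handle 22 mm across, 88 mm tall. The point is on its axis, mid-handle, 60 mm above the bench. It and the small one may swap places.
- template_mid (a point): Aluminium plate 210 mm long, 14 to 26 mm above the bench, on a sprung slide. Point: at bench height, mid-length, on the line of the edge's flats; moves with it. x: into the plate, away from robot; y: along it to the post end (robot's left). Edge faces robot: flat at x=0 for |y| 80-105, between them a hump to x=-12.5(1+cos(2 pi y/160)) mm. Post 12 mm thick at x 55, y 90, top 54 above bench.
- template (a joint): How far the template is pressed back along its x, in m: 0 at rest, stop at 0.020. The spring takes 1 N to start and 0.3 N more per mm, and returns by itself (it may push the released stylus back some mm). Aim at 5 to 10 mm while tracing. The bench before the edge is clear.

How it is judged:
By the outcome, as a careful person would: the job done as asked, in the order asked, and still so for the second after the job is handed in, with the robot touching nothing.
It also fails if it takes over 51 s, if anything falls off the work surface, if the arm or the gripper's body presses on something with over 40 N, if the wrist force passes 120 N, or if a joint passes its speed limit or range.

### The arm

A 7-joint arm with a two-finger parallel gripper is mounted at the origin on the work surface. World frame = base frame: x ahead of the robot, y to its left, z up, the work surface at z = 0. Lengths are in m, angles in rad, forces in N, time in s.
With the tool pointing down it reaches from about 0.425 to 0.925 m from the base axis. Payload 6.8 kg.
Tool frame: the origin (TCP) lies midway between the tips of the shut fingers; the grasp point (between the pads) lies 19 mm behind it; z points along the fingers, y is the direction in which the jaws open and shut (so a half turn about z gives the same grasp; the last joint's range is limited). The gripper opens to 88 mm and grips with 3 to 60 N. Pads are 20 mm wide; open, the fingers measure 115 mm over their backs; the gripper's body (75 mm by 178 mm) begins 61 mm behind the grasp point.
Start: joints at [-1.3, 0.477, 0.022, 1.555, -0.011, 1.109, -0.083], TCP at [0.25, 0.627, 0.223] pointing down, gripper open.
Joint ranges: [-2.96, 2.96], [-0.34, 2.1], [-1.41, 1.46], [0.24, 2.44], [-1.37, 4.51], [0.17, 1.92], [-2.96, 2.96]. Speed limits (rad/s): [2.39, 2.39, 3.14, 3.14, 3.14, 3.14, 3.14].

### API

Orientations are given as a 3x3 rotation matrix whose columns are the frame's x, y, z axes.
In Python, from cell import env gives the robot as it stands.
- The arm moves only by the tool move_arm, never from a script. Its argument "steps" is text: rows parted by semicolons, each of 7 numbers parted by spaces: the shift along the tool's x, y, z in units of 25 mm (1.0 is 25 mm), then the turn, a rotation vector about the tool's x, y, z in rad, then the opening, from -1 (shut) to 1 (fully open). A call has 1 to 20 rows; each row is the pose to reach, as a shift and turn from the pose commanded when the call began, along the tool's axes at that moment; what a row does not reach only later rows make up. A row lasts 1/10 s, in which the tool goes at most 50 mm and 8.59 degrees, less where a joint would pass 70% of its speed; a pose out of reach is approached as far as the arm can. A call with a gripper value outside its range is refused whole. The fingers move at their own pace and stop on an object; "squeeze" is the grip in N (left out, the last holds). Time passes only in rows, so rows that repeat a pose let the fingers close. It gives the time, the measured TCP pose, the force and the opening at its end, in the units of the state.
- env.get_state(): the state, without advancing time (a new reading comes with each control period).
- env.grab_frame(name): name is "scene" or "top" or "wrist"; returns (picture, depth): 400x640x3 uint8, blue, green, red; 400x640 float32, m along the optical axis (not along the pixel's ray), 0 where there is no reading.
- env.camera_params(name): a dict with "fx", "fy", "cx", "cy" (pixels), "k1" (the pictures are not rectified: a ray, as slopes to the right and down, at radius r is drawn at 1 + k1 r^2 times it, then the intrinsics apply), "camera_from_world" (4x4, takes a point from world to camera coordinates); the wrist camera has in their place "hand_eye" (4x4, takes a point from camera to tool coordinates, whose origin is the TCP and whose axes are the flange's). Camera axes: x right, y down, z forward; pixel columns grow to the right and rows downward; lengths in m; the calibration is good to about 2 mm. A picture is of the moment at which its call begins: read the wrist's pose just before it. camera_params takes no time and is no camera call.
- env.hand_in(): hands the job in, once; it reports no verdict.
The state is a dict: "time": time; "joints": joint angles; "dq": joint speeds; "joint_efforts": joint torques, N m; "eef_pos": TCP position; "tcp_rot": TCP orientation; "force": force on the tool from outside, world axes, zero at the start; "wrist_torque": the same for the moment, N m; "grip_width": finger opening in m.
Only numpy, scipy, OpenCV 4.12 (cv2) and the standard library are available. Lean on these libraries where they do the work, as an engineer would, in place of code of your own. Each camera call takes 0.05 s, during which the arm holds its last target. There are 200 camera calls.

## Working session

There is one attempt and no reset: what is moved stays moved. The work goes in short steps, Python scripts to look and compute and a tool call to move; the robot and the scene stay as the last step left them, time stands still between calls to the robot, and variables do not carry over. Pictures are saved under pics/ and viewed, about 8 in all and at most 12, crops included, and the job is handed in when it is done.

Besides the shell and the picture viewer there is one more tool, called after "Emit:" by a JSON object that holds its "name" and its "arguments". move_arm: Moves the arm, as the interface text tells. Its arguments: {"type":"object","properties":{"steps":{"type":"string"},"squeeze":{"type":"number"}},"required":["steps"]}

```bash
ls; mkdir -p pics; cat > h.py <<'E'
import numpy as np, cv2
from cell import env
def pix2world(name,u,v,depth=None,z=None,st=None):
    p=env.camera_params(name)
    K=np.array([[p['fx'],0,p['cx']],[0,p['fy'],p['cy']],[0,0,1.]])
    s=cv2.undistortPoints(np.array([[[u,v]]],float),K,np.array([p['k1'],0,0,0.]))[0,0]
    r=np.array([s[0],s[1],1.])
    if name=='wrist':
        T=np.eye(4);T[:3,:3]=np.array(st['tcp_rot']);T[:3,3]=st['eef_pos'];M=T@np.array(p['hand_eye'])
    else: M=np.linalg.inv(np.array(p['camera_from_world']))
    o=M[:3,3];d=M[:3,:3]@r
    return o+d*(depth if depth is not None else (z-o[2])/d[2])
E
python3 - <<'E'
from h import *
s=env.get_state();print(s)
for n in('scene','top'):
    im,d=env.grab_frame(n);cv2.imwrite(f'pics/{n}1.png',im);np.save(f'pics/{n}1.npy',d)
    print(n,env.camera_params(n))
E
```

```text
pics
{'time': 0.0, 'joints': array([-1.30010865,  0.47779477,  0.02237826,  1.5564322 , -0.01154611,
        1.10927814, -0.0831191 ]), 'dq': array([ 0.00206758, -0.00164395, -0.00172117,  0.00137559, -0.0006858 ,
        0.00018706, -0.00121858]), 'joint_efforts': array([-2.06327122e-04, -5.82870233e+01,  1.53447434e+00, -2.72611392e+01,
       -5.42713108e-02,  1.70495035e-02,  1.62372294e-04]), 'eef_pos': array([0.24941587, 0.62659379, 0.22169415]), 'tcp_rot': array([[-9.29094392e-01,  3.69842264e-01, -5.57683504e-04],
       [ 3.69842669e-01,  9.29092852e-01, -1.69481227e-03],
       [-1.08673452e-04, -1.78089573e-03, -9.99998408e-01]]), 'force': array([ 0.59806222, -0.30432073,  0.04801299]), 'wrist_torque': array([-0.06785444, -0.03220524, -0.04032854]), 'grip_width': 0.08752486282528348}
scene {'fx': 423.81219837142277, 'fy': 423.81219837142277, 'cx': 324.1259221892076, 'cy': 191.69572583413742, 'k1': -0.10581497754474917, 'camera_from_world': array([[ 0.81175461,  0.58389583, -0.01095976, -0.51551913],
       [ 0.35971896, -0.51470316, -0.77825634, -0.08752032],
       [-0.46006165,  0.62781074, -0.62785106,  1.01110131],
       [ 0.        ,  0.        ,  0.        ,  1.        ]])}
top {'fx': 397.73147493353434, 'fy': 397.73147493353434, 'cx': 316.57972258575796, 'cy': 198.60943939811176, 'k1': 0.017248569555693503, 'camera_from_world': array([[ 0.00238476, -0.99935836,  0.03573779,  0.11634996],
       [-0.98858846, -0.00773899, -0.15044253,  0.54943463],
       [ 0.15062258, -0.0349712 , -0.9879726 ,  0.73108365],
       [ 0.        ,  0.        ,  0.        ,  1.        ]])}
```

View pics/top1.png

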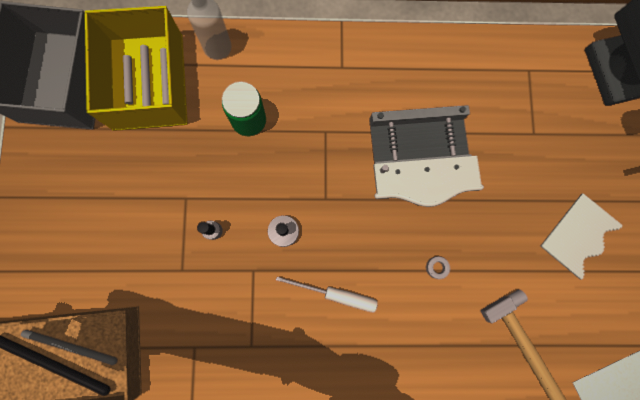

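View pics/scene1.png

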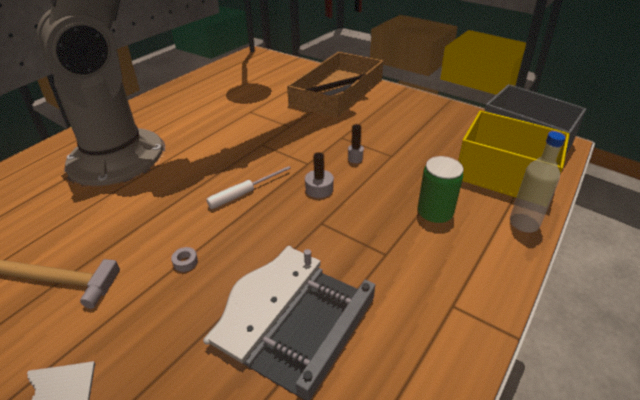

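```bash
python3 - <<'E'
import cv2,numpy as np
im=cv2.imread('pics/top1.png')
a=cv2.resize(im[95:215,360:490],None,fx=4,fy=4,interpolation=cv2.INTER_CUBIC) 
b=cv2.resize(im[205:255,190:310],None,fx=4.3333,fy=4.333,interpolation=cv2.INTER_CUBIC)[:,:520]
b=cv2.copyMakeBorder(b,0,0,0,max(0,520-b.shape[1]),cv2.BORDER_CONSTANT)[:115] if 0 else cv2.resize(im[215:245,190:320],None,fx=4,fy=4,interpolation=cv2.INTER_CUBIC)
cv2.imwrite('pics/crop1.png',np.vstack([a,b]))
E
```

```text
(no output)
```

View pics/crop1.png

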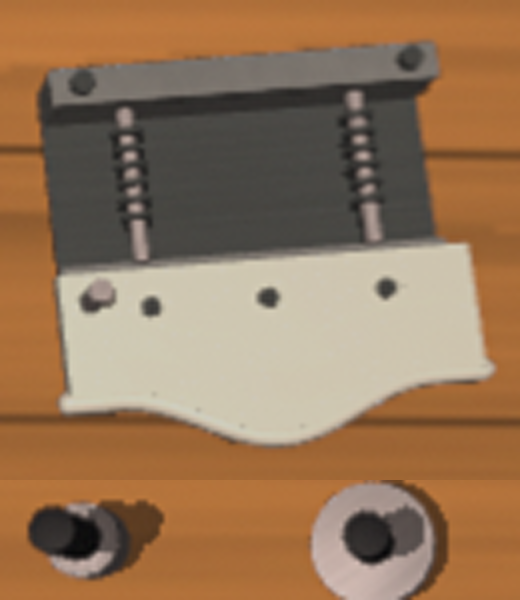

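```bash
python3 - <<'E'
from h import *
d=np.load('pics/top1.npy')
f=lambda u,v,z:pix2world('top',u,v,z=z).round(4)
print('small top',f(202.5,227.8,.088),'foot',f(211,230,.032),'wide',f(282,228.7,.088),f(283.5,230.5,.016))
for n,u,v in(('FL',375.7,195.7),('FR',482.5,187.5),('BL',374.5,163.7),('BR',477,156.2),('apex',429,205)):print(n,f(u,v,.026))
print('post',f(386,168,.054))
A=f(375.7,195.7,.026);B=f(482.5,187.5,.026);v=A-B;print(np.linalg.norm(v),(A+B)/2,np.degrees(np.arctan2(-v[0],v[1])))
for u,v in((400,185),(450,185),(400,150)):print(pix2world('top',u,v,depth=d[v,u]).round(4))
E
```

```text
small top [0.4875 0.3231 0.088 ] foot [0.4877 0.3208 0.032 ] wide [0.4866 0.1826 0.088 ] [0.4885 0.1833 0.016 ]
FL [0.5576 0.0013 0.026 ]
FR [ 0.576  -0.2141  0.026 ]
BL [0.6227 0.0025 0.026 ]
BR [ 0.6404 -0.2067  0.026 ]
apex [ 0.5398 -0.1046  0.026 ]
post [ 0.6076 -0.0145  0.054 ]
0.21618445827579744 [ 0.5668 -0.1064  0.026 ] 4.882494166752573
[ 0.5795 -0.0476  0.0269]
[ 0.5808 -0.1492  0.0246]
[ 0.6573 -0.055   0.006 ]
```

The top view shows the small stylus at px (203–211, 228), the wide one at (283, 229), and the template's front edge running from (376, 196) to (482, 188). The heights and sizes agree with the task text: the template length reads 216 mm against 210 mm nominal, and its yaw is about 4.9°. Next I'll go above the small stylus with the jaws along template x.

Emit:
{"name": "move_arm", "arguments": {"steps": "-13.36 -7.81 0.8 0 0 1.107 1;-13.36 -7.81 0.8 0 0 1.107 1;-13.36 -7.81 0.8 0 0 1.107 1;-13.36 -7.81 0.8 0 0 1.107 1;-13.36 -7.81 0.8 0 0 1.107 1;-13.36 -7.81 0.8 0 0 1.107 1;-13.36 -7.81 0.8 0 0 1.107 1;-13.36 -7.81 0.8 0 0 1.107 1;-13.36 -7.81 0.8 0 0 1.107 1;-13.36 -7.81 0.8 0 0 1.107 1;-13.36 -7.81 0.8 0 0 1.107 1;-13.36 -7.81 0.8 0 0 1.107 1"}}

```text
time: 1.3
eef_pos: [0.4865, 0.324, 0.2025]
tcp_rot: [[-0.088, 0.996, -0.001], [0.996, 0.088, 0.0], [0.0, -0.001, -1.0]]
force: [0.1, 0.3, 0.1]
grip_width: 0.0878
```

```bash
python3 - <<'E'
from h import *
s=env.get_state();im,d=env.grab_frame('wrist');cv2.imwrite('pics/w1.png',im);np.save('pics/w1.npy',d)
import pickle;pickle.dump(s,open('pics/w1.pkl','wb'))
print(s['time'],s['joints'].round(2),s['eef_pos'].round(4),s['tcp_rot'].round(3).tolist(),s['force'])
print(env.camera_params('wrist'))
E
```

```text
1.3 [-0.97  0.36  0.35  1.82 -0.15  0.99 -0.47] [0.4865 0.324  0.2025] [[-0.088, 0.996, -0.001], [0.996, 0.088, 0.0], [0.0, -0.001, -1.0]] [0.07795128 0.30915556 0.11941569]
{'fx': 338.3860758451473, 'fy': 338.3860758451473, 'cx': 319.1719056852977, 'cy': 200.94512074581448, 'k1': -0.07269310299164562, 'hand_eye': array([[ 5.68690268e-04, -9.52445427e-01, -3.04708689e-01,
         8.51624686e-02],
       [ 9.99999821e-01,  5.98055452e-04, -3.03573218e-06,
         9.88409698e-04],
       [ 1.85124062e-04, -3.04708632e-01,  9.52445597e-01,
        -1.63059904e-01],
       [ 0.00000000e+00,  0.00000000e+00,  0.00000000e+00,
         1.00000000e+00]])}
```

View pics/w1.png

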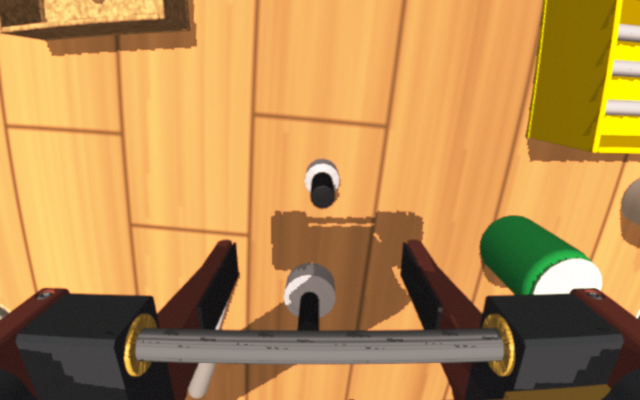

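```bash
python3 - <<'E'
from h import *
import pickle
s=pickle.load(open('pics/w1.pkl','rb'))
f=lambda u,v,z:pix2world('wrist',u,v,z=z,st=s).round(4)
print('small top',f(321.5,197,.088),'foot ctr bottom/top',f(321.5,176,.032),'wide',f(308,286,.032))
im=cv2.imread('pics/w1.png');cv2.imwrite('pics/w1c.png',cv2.resize(im[150:220,280:370],None,fx=6,fy=6,interpolation=cv2.INTER_CUBIC))
E
```

```text
small top [0.4894 0.3242 0.088 ] foot ctr bottom/top [0.4893 0.3293 0.032 ] wide [0.4857 0.201  0.032 ]
```

View pics/w1c.png

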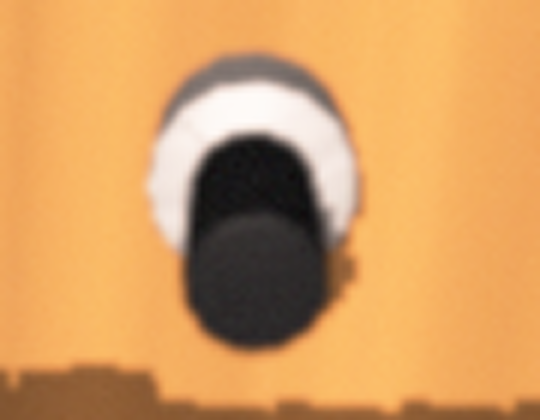

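The crop puts the handle top at (322.8, 196.8) and the foot disc at (322, 180.5). That gives an axis of about (0.489, 0.324), which agrees with the top view to 2 mm. Descending and gripping.

Emit:
{"name": "move_arm", "arguments": {"steps": "0 0.1 2 0 0 0 1;0 0.1 3.5 0 0 0 1;0 0.1 5 0 0 0 1;0 0.1 6 0 0 0 1;0 0.1 6.43 0 0 0 1;0 0.1 6.43 0 0 0 1;0 0.1 6.43 0 0 0 -1;0 0.1 6.43 0 0 0 -1;0 0.1 6.43 0 0 0 -1;0 0.1 6.43 0 0 0 -1;0 0.1 6.43 0 0 0 -1;0 0.1 6.43 0 0 0 -1;0 0.1 6.43 0 0 0 -1;0 0.1 6.43 0 0 0 -1", "squeeze": 30}}

```text
time: 2.75
eef_pos: [0.4902, 0.3224, 0.0419]
tcp_rot: [[-0.085, 0.996, 0.0], [0.996, 0.085, 0.0], [0.0, 0.0, -1.0]]
force: [0.1, 0.2, -0.1]
grip_width: 0.0273
```

Emit:
{"name": "move_arm", "arguments": {"steps": "0 0 0 0 0 0 -1;0 0 0 0 0 0 -1;0 0 0 0 0 0 -1"}}

```text
time: 3.05
eef_pos: [0.4901, 0.3224, 0.0418]
tcp_rot: [[-0.085, 0.996, -0.0], [0.996, 0.085, -0.0], [-0.0, -0.0, -1.0]]
force: [-0.4, 0.3, 0.3]
grip_width: 0.0216
```

The stylus is gripped: opening 21.6 mm for a 22 mm handle. Lifting and carrying it over to the template for a close look.

Emit:
{"name": "move_arm", "arguments": {"steps": "0 0 -1 0 0 0 -1;0 0 -2.5 0 0 0 -1;0 0 -4 0 0 0 -1;-0.5 0 -5.5 0 0 0 -1;-1.8 -0.1 -6.33 0 0 0 -1;-3.5 -0.15 -6.33 0 0 0 -1;-5.2 -0.2 -6.33 0 0 0 -1;-6.9 -0.3 -6.33 0 0 0 -1;-8.6 -0.4 -6.33 0 0 0 -1;-10.3 -0.45 -6.33 0 0 0 -1;-12 -0.5 -6.33 0 0 0 -1;-13.7 -0.6 -6.33 0 0 0 -1;-15.4 -0.65 -6.33 0 0 0 -1;-17 -0.7 -6.33 0 0 0 -1;-18.2 -0.8 -6.33 0 0 0 -1;-18.9 -0.8 -6.33 0 0 0 -1;-18.9 -0.8 -6.33 0 0 0 -1;-18.9 -0.8 -6.33 0 0 0 -1"}}

```text
time: 4.85
eef_pos: [0.5099, -0.1497, 0.1996]
tcp_rot: [[-0.084, 0.996, -0.001], [0.996, 0.084, 0.0], [0.001, -0.001, -1.0]]
force: [0.2, 0.7, -3.7]
grip_width: 0.0215
```

```bash
python3 - <<'E'
from h import *
s=env.get_state();im,d=env.grab_frame('wrist');cv2.imwrite('pics/w2.png',im)
import pickle;pickle.dump((s,d),open('pics/w2.pkl','wb'))
print(s['time'],s['joints'].round(2),s['eef_pos'].round(4),s['tcp_rot'].round(3).tolist(),s['force'],s['grip_width'])
E
```

```text
4.85 [-0.3   0.29  0.56  1.95 -0.19  0.95  0.45] [ 0.5099 -0.1497  0.1996] [[-0.084, 0.996, -0.001], [0.996, 0.084, 0.0], [0.001, -0.001, -1.0]] [ 0.16317142  0.67349893 -3.748147  ] 0.021486643306633253
```

View pics/w2.png

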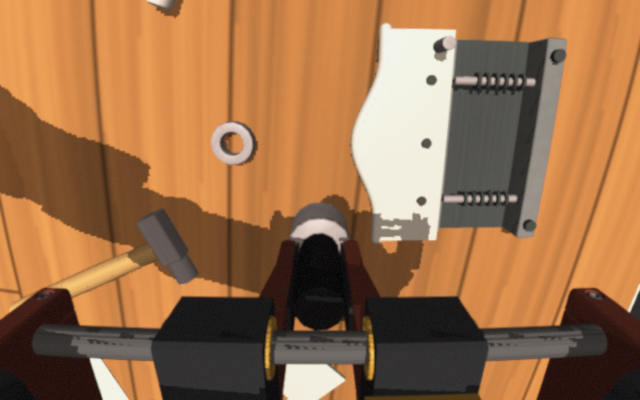

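The wrist view shows the whole edge: post end near (383, 27), apex at (353, 143), far end at (375, 240). The ring at (233, 143) is well clear. I'll enlarge it to take the edge points.

```bash
python3 - <<'E'
import cv2
im=cv2.imread('pics/w2.png');cv2.imwrite('pics/w2c.png',cv2.resize(im[15:255,340:470],None,fx=2.5*1,fy=2.5,interpolation=cv2.INTER_CUBIC))
E
```

```text
(no output)
```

View pics/w2c.png

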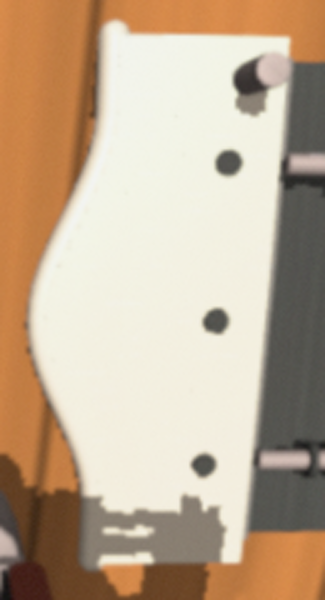

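```bash
python3 - <<'E'
from h import *
import pickle
s,d=pickle.load(open('pics/w2.pkl','rb'))
f=lambda cx,cy,z:pix2world('wrist',cx/2.5+340,cy/2.5+15,z=z,st=s)
th=lambda a,b:np.degrees(np.arctan2(-(a-b)[0],(a-b)[1])).round(2)
P={k:f(*v) for k,v in dict(flatP=(100.5,60,.02),flatF=(81,540,.02),apex=(30,315,.02),h1=(228,162,.026),h2=(215.5,321,.026),h3=(204,465,.026),b1=(290,38,.026),b2=(242,562,.026),nub=(113,22,.02),farend=(83,566,.02),post=(273,69,.054)).items()}
for k,v in P.items():print(k,v.round(4))
for a,b in(('flatP','flatF'),('h1','h3'),('b1','b2'),('nub','farend')):print(a,b,th(P[a],P[b]),np.linalg.norm(P[a]-P[b]).round(4))
for t in(4.9,5.5):
  t=np.radians(t);tx=np.array([np.cos(t),np.sin(t)]);ty=np.array([-tx[1],tx[0]])
  # mid x from flats, apex ; y from ends, post, holes
  print(np.degrees(t),'x:',[(P[k][:2]@tx).round(4) for k in('flatP','flatF')],(P['apex'][:2]@tx+.025).round(4),(P['post'][:2]@tx-.055).round(4),'y:',((P['nub']+P['farend'])[:2]@ty/2).round(4),(P['post'][:2]@ty-.09).round(4),(P['h2'][:2]@ty).round(4))
E
```

```text
flatP [ 0.5562 -0.0101  0.02  ]
flatF [ 0.5738 -0.2034  0.02  ]
apex [ 0.5403 -0.1078  0.02  ]
h1 [ 0.6086 -0.0423  0.026 ]
h2 [ 0.614  -0.1028  0.026 ]
h3 [ 0.6198 -0.1629  0.026 ]
b1 [0.6246 0.004  0.026 ]
b2 [ 0.6447 -0.2056  0.026 ]
nub [0.5592 0.0036 0.02  ]
farend [ 0.5764 -0.2157  0.02  ]
post [ 0.6104 -0.0122  0.054 ]
flatP flatF 5.19 0.1941
h1 h3 5.33 0.1212
b1 b2 5.47 0.2105
nub farend 4.47 0.22
4.9 x: [np.float64(0.5533), np.float64(0.5543)] 0.5541 0.5521 y: -0.1542 -0.1543 -0.1548
5.5 x: [np.float64(0.5527), np.float64(0.5517)] 0.5525 0.5514 y: -0.16 -0.1607 -0.1611
```

Estimates agree: template yaw 5.3°, mid about (0.565, −0.106). Aligning the tool with the template axes and going to template (−45, 92), then down to just above the bench.

Emit:
{"name": "move_arm", "arguments": {"steps": "1 0.1 0 0 0 -0.008 -1;2.5 0.3 0 0 0 -0.008 -1;4 0.5 0 0 0 -0.008 -1;5.21 0.52 0.5 0 0 -0.008 -1;5.21 0.52 1.8 0 0 -0.008 -1;5.21 0.52 3.2 0 0 -0.008 -1;5.21 0.52 4.6 0 0 -0.008 -1;5.21 0.52 5.6 0 0 -0.008 -1;5.21 0.52 6.1 0 0 -0.008 -1;5.21 0.52 6.26 0 0 -0.008 -1;5.21 0.52 6.26 0 0 -0.008 -1;5.21 0.52 6.26 0 0 -0.008 -1;5.21 0.52 6.26 0 0 -0.008 -1"}}

```text
time: 6.2
eef_pos: [0.5133, -0.019, 0.0448]
tcp_rot: [[-0.093, 0.996, 0.002], [0.996, 0.093, 0.0], [0.0, 0.002, -1.0]]
force: [0.6, 0.2, -4.0]
grip_width: 0.0218
```

```bash
cat >> h.py <<'E'
C,S=np.cos(np.radians(5.3)),np.sin(np.radians(5.3))
R=np.array([[C,-S],[S,C]]);M0=np.array([.5652,-.1063])
def rep():
    s=env.get_state()
    print(round(s['time'],2),'tmpl mm',((R.T@(s['eef_pos'][:2]-M0))*1000).round(1),'z',(s['eef_pos'][2]*1000).round(1),'F tmpl',(R.T@s['force'][:2]).round(2),s['force'][2].round(2),'yaw',np.degrees(np.arctan2(s['tcp_rot'][1,1],s['tcp_rot'][0,1])).round(2),'w',s['grip_width'].round(4),'tau',s['wrist_torque'].round(2))
E
python3 -c "
from h import *
rep()"
```

```text
Traceback (most recent call last):
  File "h.py", line 17, in rep
    print(round(s['time'],2),'tmpl mm',((R.T@(s['eef_pos'][:2]-M0))*1000).round(1),'z',(s['eef_pos'][2]*1000).round(1),'F tmpl',(R.T@s['force'][:2]).round(2),s['force'][2].round(2),'yaw',np.degrees(np.arctan2(s['tcp_rot'][1,1],s['tcp_rot'][0,1])).round(2),'w',s['grip_width'].round(4),'tau',s['wrist_torque'].round(2))
                                                                                                                                                                                                                                                                    ^^^^^^^^^^^^^^^^^^^^^
AttributeError: 'float' object has no attribute 'round'
```

```bash
sed -i "s/s\['grip_width'\].round(4)/round(s['grip_width'],4)/" h.py; python3 -c "
from h import *
rep()"
```

```text
6.2 tmpl mm [-43.7  91.7] z 44.8 F tmpl [0.61 0.13] -4.05 yaw 5.33 w 0.0218 tau [-0.07  0.07  0.04]
```

Emit:
{"name": "move_arm", "arguments": {"steps": "0 0.2 0.06 0 0 0 -1;0 0.45 0.08 0 0 0 -1;0 0.7 0.1 0 0 0 -1;0 0.8 0.1 0 0 0 -1;0 0.8 0.1 0 0 0 -1;0 0.8 0.1 0 0 0 -1"}}

```text
time: 6.8
eef_pos: [0.529, -0.0176, 0.0418]
tcp_rot: [[-0.092, 0.996, -0.007], [0.996, 0.092, 0.001], [0.002, -0.007, -1.0]]
force: [-13.6, -0.1, 19.1]
grip_width: 0.0215
```

```bash
python3 -c "
from h import *
rep()"
```

```text
6.8 tmpl mm [-27.8  91.6] z 41.8 F tmpl [-13.52   1.12] 19.12 yaw 5.29 w 0.0215 tau [-0.05  3.32  0.01]
```

Emit:
{"name": "move_arm", "arguments": {"steps": "0 0.15 0 0 0 0 -1;0 0.25 0 0 0 0 -1;0 0.35 0 0 0 0 -1;0 0.45 0 0 0 0 -1;0 0.5 0 0 0 0 -1;0 0.5 0 0 0 0 -1;0 0.5 0 0 0 0 -1"}}

```text
time: 7.5
eef_pos: [0.5403, -0.0169, 0.0418]
tcp_rot: [[-0.092, 0.996, -0.009], [0.996, 0.092, 0.001], [0.002, -0.009, -1.0]]
force: [-15.9, -0.9, 23.3]
grip_width: 0.022
```

```bash
python3 -c "
from h import *
rep()"
```

```text
7.5 tmpl mm [-16.5  91.3] z 41.8 F tmpl [-15.92   0.58] 23.31 yaw 5.26 w 0.022 tau [-0.24  4.17  0.02]
```

The bench contact is too heavy (about 23 N). Easing up 2 mm before going on.

Emit:
{"name": "move_arm", "arguments": {"steps": "0 0 -0.04 0 0 0 -1;0 0 -0.08 0 0 0 -1;0 0 -0.08 0 0 0 -1;0 0 -0.08 0 0 0 -1"}}

```text
time: 7.9
eef_pos: [0.5443, -0.0162, 0.0428]
tcp_rot: [[-0.093, 0.996, -0.001], [0.996, 0.093, -0.0], [-0.0, -0.001, -1.0]]
force: [-3.2, -0.7, -4.5]
grip_width: 0.0218
```

```bash
python3 -c "
from h import *
rep()"
```

```text
7.9 tmpl mm [-12.5  91.7] z 42.8 F tmpl [-3.22 -0.38] -4.52 yaw 5.33 w 0.0218 tau [-0.22  0.95  0.03]
```

Off the bench now, with Fx −3.2 N, which is about 7 mm of press. Tracing the first part, y 92→47.

Emit:
{"name": "move_arm", "arguments": {"steps": "-0.1 0 0 0 0 0 -1;-0.3 0 0 0 0 0 -1;-0.5 0 0 0 0 0 -1;-0.65 -0.01 0 0 0 0 -1;-0.8 -0.03 0 0 0 0 -1;-1 -0.1 0 0 0 0 -1;-1.2 -0.17 0 0 0 0 -1;-1.4 -0.25 0 0 0 0 -1;-1.6 -0.35 0 0 0 0 -1;-1.8 -0.44 0 0 0 0 -1;-1.8 -0.44 0 0 0 0 -1"}}

```text
time: 9.0
eef_pos: [0.5372, -0.0636, 0.0431]
tcp_rot: [[-0.091, 0.996, -0.0], [0.996, 0.091, -0.001], [-0.001, -0.001, -1.0]]
force: [-3.7, -0.9, -3.8]
grip_width: 0.0215
```

```bash
python3 -c "
from h import *
rep()"
```

```text
9.0 tmpl mm [-23.9  45.1] z 43.1 F tmpl [-3.81 -0.54] -3.84 yaw 5.23 w 0.0215 tau [-0.06  0.94 -0.04]
```

Press is about 6–9 mm by position and force together. Continuing over the hump.

Emit:
{"name": "move_arm", "arguments": {"steps": "-0.2 -0.11 0 0 0 0 -1;-0.4 -0.21 0 0 0 0 -1;-0.6 -0.3 0 0 0 0 -1;-0.8 -0.37 0 0 0 0 -1;-1 -0.43 0 0 0 0 -1;-1.2 -0.48 0 0 0 0 -1;-1.4 -0.52 0 0 0 0 -1;-1.6 -0.55 0 0 0 0 -1;-1.8 -0.57 0 0 0 0 -1;-1.8 -0.57 0 0 0 0 -1"}}

```text
time: 10.0
eef_pos: [0.528, -0.1103, 0.0433]
tcp_rot: [[-0.091, 0.996, 0.001], [0.996, 0.091, -0.002], [-0.002, 0.001, -1.0]]
force: [-2.6, -1.2, -4.6]
grip_width: 0.0215
```

```bash
python3 - <<'E'
from h import *
rep()
im,d=env.grab_frame('top');cv2.imwrite('pics/top2.png',im)
a=cv2.imread('pics/top1.png')
c=lambda i:cv2.resize(i[95:225,360:490],None,fx=3,fy=3,interpolation=cv2.INTER_CUBIC)
cv2.imwrite('pics/cmp.png',np.hstack([c(a),c(im)]))
E
```

```text
10.0 tmpl mm [-37.4  -0.5] z 43.3 F tmpl [-2.72 -0.93] -4.6 yaw 5.22 w 0.0215 tau [-0.52  0.91 -0.01]
```

View pics/cmp.png

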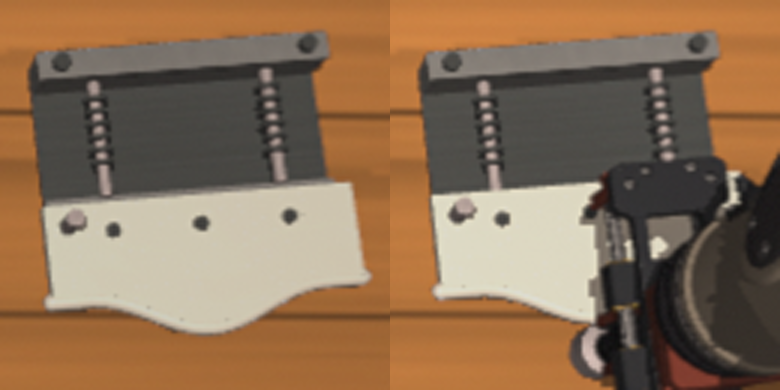

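The left and right halves (before and now) show the plate's front corner shifted from (48, 303) to (47, 292) at 3x. That is about 3.7 px, or 7 mm of press, right where it should be. Going down the far side.

Emit:
{"name": "move_arm", "arguments": {"steps": "-0.2 0.015 0 0 0 0 -1;-0.4 0.045 0 0 0 0 -1;-0.6 0.08 0 0 0 0 -1;-0.8 0.125 0 0 0 0 -1;-1 0.18 0 0 0 0 -1;-1.2 0.24 0 0 0 0 -1;-1.4 0.33 0 0 0 0 -1;-1.6 0.43 0 0 0 0 -1;-1.8 0.52 0 0 0 0 -1;-1.8 0.52 0 0 0 0 -1"}}

```text
time: 11.05
eef_pos: [0.5458, -0.1537, 0.0434]
tcp_rot: [[-0.091, 0.996, 0.002], [0.996, 0.091, -0.002], [-0.002, 0.001, -1.0]]
force: [-4.2, -3.1, -4.2]
grip_width: 0.0217
```

```bash
python3 -c "
from h import *
rep()"
```

```text
11.05 tmpl mm [-23.7 -45.4] z 43.4 F tmpl [-4.48 -2.71] -4.2 yaw 5.25 w 0.0217 tau [-1.04  0.8  -0.02]
```

Emit:
{"name": "move_arm", "arguments": {"steps": "-0.2 0.085 0 0 0 0 -1;-0.4 0.17 0 0 0 0 -1;-0.6 0.26 0 0 0 0 -1;-0.8 0.34 0 0 0 0 -1;-1 0.41 0 0 0 0 -1;-1.2 0.45 0 0 0 0 -1;-1.4 0.46 0 0 0 0 -1;-1.6 0.46 0 0 0 0 -1;-1.8 0.46 0 0 0 0 -1;-1.87 0.46 0 0 0 0 -1;-1.87 0.46 0 0 0 0 -1;-1.87 0.46 0 0 0 0 -1"}}

```text
time: 12.25
eef_pos: [0.5607, -0.1978, 0.0432]
tcp_rot: [[-0.092, 0.996, 0.0], [0.996, 0.092, -0.001], [-0.001, 0.0, -1.0]]
force: [-3.5, -1.2, -3.6]
grip_width: 0.0219
```

```bash
python3 -c "
from h import *
rep()"
```

```text
12.25 tmpl mm [-12.9 -90.7] z 43.2 F tmpl [-3.56 -0.84] -3.65 yaw 5.3 w 0.0219 tau [-0.44  0.8   0.02]
```

The stylus is at y ≈ −91 on the far flat, still pressed about 7 mm. Next: easing most of the press off before release, finishing at y −92, and lowering gently to the bench.

Emit:
{"name": "move_arm", "arguments": {"steps": "-0.05 -0.06 0 0 0 0 -1;-0.05 -0.12 0 0 0 0 -1;-0.05 -0.18 0 0 0 0 -1;-0.05 -0.2 0.01 0 0 0 -1;-0.05 -0.2 0.02 0 0 0 -1;-0.05 -0.2 0.03 0 0 0 -1;-0.05 -0.2 0.03 0 0 0 -1;-0.05 -0.2 0.03 0 0 0 -1"}}

```text
time: 13.05
eef_pos: [0.5561, -0.199, 0.0425]
tcp_rot: [[-0.093, 0.996, 0.0], [0.996, 0.093, -0.0], [-0.0, 0.0, -1.0]]
force: [-1.6, 0.7, -2.2]
grip_width: 0.0217
```

```bash
python3 -c "
from h import *
rep()"
```

```text
13.05 tmpl mm [-17.6 -91.4] z 42.5 F tmpl [-1.51  0.82] -2.19 yaw 5.32 w 0.0217 tau [-0.06  0.44  0.06]
```

Emit:
{"name": "move_arm", "arguments": {"steps": "0 0 0.01 0 0 0 -1;0 0 0.02 0 0 0 -1;0 0 0.02 0 0 0 -1"}}

```text
time: 13.35
eef_pos: [0.556, -0.199, 0.0419]
tcp_rot: [[-0.093, 0.996, 0.0], [0.996, 0.093, -0.0], [-0.0, 0.0, -1.0]]
force: [-1.0, -0.4, -2.5]
grip_width: 0.0218
```

```bash
python3 -c "
from h import *
rep()"
```

```text
13.35 tmpl mm [-17.7 -91.4] z 41.9 F tmpl [-1.05 -0.29] -2.47 yaw 5.32 w 0.0218 tau [-0.1   0.34  0.01]
```

Emit:
{"name": "move_arm", "arguments": {"steps": "0 0 0.01 0 0 0 -1;0 0 0.02 0 0 0 -1;0 0 0.02 0 0 0 -1;0 0 0.02 0 0 0 -1"}}

```text
time: 13.75
eef_pos: [0.556, -0.199, 0.0418]
tcp_rot: [[-0.093, 0.996, 0.0], [0.996, 0.093, 0.0], [0.0, 0.0, -1.0]]
force: [-3.5, 0.1, 4.3]
grip_width: 0.0217
```

```bash
python3 -c "
from h import *
rep()"
```

```text
13.75 tmpl mm [-17.7 -91.4] z 41.8 F tmpl [-3.51  0.39] 4.25 yaw 5.32 w 0.0217 tau [0.07 0.98 0.03]
```

Standing on the bench with a light load. Releasing, then lifting clear.

Emit:
{"name": "move_arm", "arguments": {"steps": "0 0 -0.012 0 0 0 -1;0 0 -0.012 0 0 0 -1;0 0 -0.012 0 0 0 -0.3;0 0 -0.012 0 0 0 0;0 0 -0.012 0 0 0 0.2;0 0 -0.012 0 0 0 0.2;0 0 -0.012 0 0 0 0.2;0 0 -0.012 0 0 0 0.2;0 0 -0.012 0 0 0 0.2;0 0 -0.012 0 0 0 0.2"}}

```text
time: 14.75
eef_pos: [0.5559, -0.1989, 0.0417]
tcp_rot: [[-0.093, 0.996, 0.0], [0.996, 0.093, 0.0], [0.0, 0.0, -1.0]]
force: [0.0, 0.1, 0.8]
grip_width: 0.0528
```

```bash
python3 -c "
from h import *
rep()"
```

```text
14.75 tmpl mm [-17.8 -91.3] z 41.7 F tmpl [0.02 0.06] 0.76 yaw 5.32 w 0.0528 tau [-0.09  0.05 -0.03]
```

Emit:
{"name": "move_arm", "arguments": {"steps": "0 0 -0.5 0 0 0 0.2;0 0 -1.5 0 0 0 0.2;0 0 -3 0 0 0 0.2;0 0 -4.5 0 0 0 0.2;0 0 -6 0 0 0 0.2;0 0 -6.5 0 0 0 0.2;-2 -2 -6.5 0 0 0 0.2;-3 -3 -6.5 0 0 0 0.2;-3 -3 -6.5 0 0 0 0.2;-3 -3 -6.5 0 0 0 0.2"}}

```text
time: 15.75
eef_pos: [0.4866, -0.282, 0.2044]
tcp_rot: [[-0.089, 0.996, -0.0], [0.996, 0.089, 0.0], [0.0, -0.0, -1.0]]
force: [1.1, -0.5, -0.5]
grip_width: 0.0524
```

```bash
python3 - <<'E'
from h import *
rep()
import pickle
s=env.get_state();im,d=env.grab_frame('wrist');cv2.imwrite('pics/w3.png',im);pickle.dump((s,d),open('pics/w3.pkl','wb'))
t,_=env.grab_frame('top');sc,_=env.grab_frame('scene')
h=cv2.resize
cv2.imwrite('pics/fin.png',np.vstack([np.hstack([h(im,(400,250)),h(t[90:250,190:490],(400,250))]),h(sc[120:380,180:596],(800,500))[:345]]))
E
```

```text
15.75 tmpl mm [ -94.5 -167.7] z 204.4 F tmpl [ 1.05 -0.62] -0.48 yaw 5.09 w 0.0524 tau [-0.05  0.05  0.01]
```

View pics/fin.png

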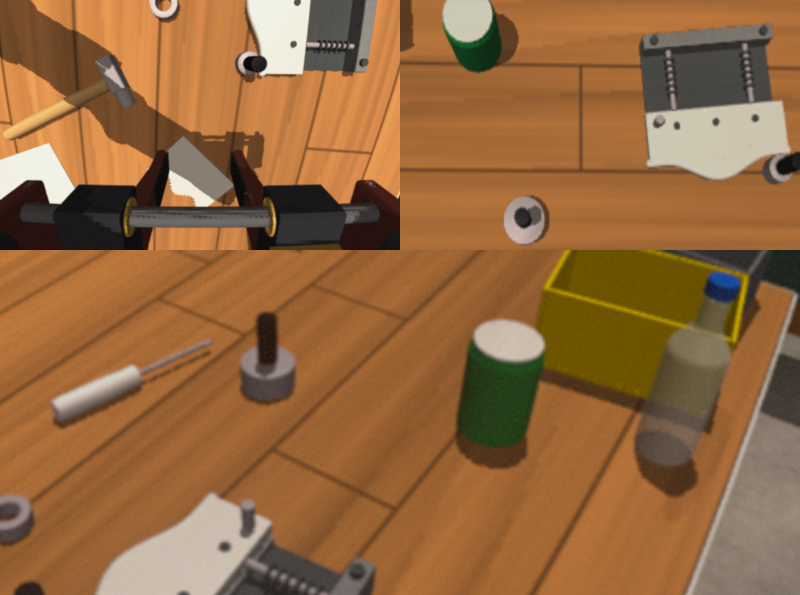

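The stylus stands upright against the far flat: wrist view about (400, 102), top view right edge. The wide stylus is unmoved and the template is back at rest. One crop to measure it.

```bash
python3 - <<'E'
import cv2
im=cv2.imread('pics/w3.png');cv2.imwrite('pics/w3c.png',cv2.resize(im[70:140,365:465],None,fx=6,fy=6,interpolation=cv2.INTER_CUBIC))
E
```

```text
(no output)
```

View pics/w3c.png

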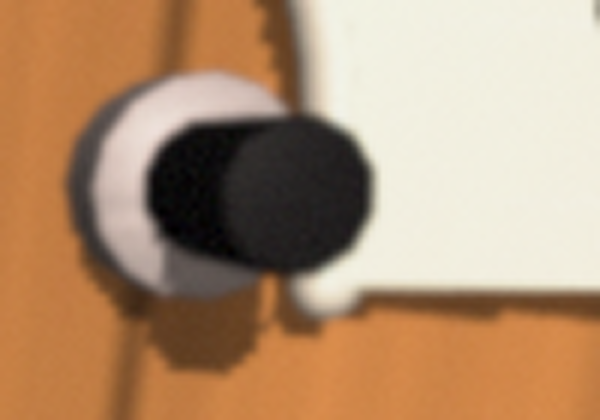

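```bash
python3 - <<'E'
from h import *
import pickle
s,d=pickle.load(open('pics/w3.pkl','rb'))
for u,v,z in((414.5,102.2,.088),(398.7,100.8,.032)):
    p=pix2world('wrist',u,v,z=z,st=s);print(p.round(4),(R.T@(p[:2]-M0)*1000).round(1))
E
```

```text
[ 0.5567 -0.1965  0.088 ] [-16.8 -89.1]
[ 0.5566 -0.1966  0.032 ] [-17.  -89.2]
```

```bash
python3 -c "
from cell import env
print(env.hand_in(), env.get_state()['time'])"
```

```text
the job is handed in; nothing more can be done
the job is handed in; nothing more can be done
```

I gripped the small-footed stylus, set it against the template edge at the post end and traced it round the hump to the far flat. I then eased most of the press off, stood it on the bench, released it, lifted clear and handed in at about 16 s of the 51 s allowed.

**Press while tracing:** Four stops along the trace (Fx 2.7 to 4.5 N) put the press at about 6 to 9 mm, and a top-camera comparison at the hump gave about 7 mm. The highest force reading, 4.5 N on the far slope, would read as about 11 mm if it carried no friction or sensor drift. Position gave about 6 to 8 mm there, so I eased off 0.5 mm.

**Final position:** The close wrist view shows the stylus upright, with its axis the same at foot and handle top to 0.1 mm. It stands against the far flat at about template (−17, −89) mm by camera, or (−18, −91) mm by the tool position before release.

**Wide stylus:** The pictures show it standing where it was, untouched.

**What did not go cleanly:**
- While first approaching the edge, the stylus pressed on the bench with about 23 N and dragged slightly. I raised it 2 mm before tracing, so it ran at most about 1 to 2 mm above the bench during the trace.
- Position readings gave about 1.5 mm less press than the camera and force did, which is within the calibration error.

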